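# Make up the power kit and the battery kit

## Task

Make up two kits for the next class. The power kit goes into the tray with three compartments: draw the board carrier out of its guide channel, keeping it level, and lay it flat in the big compartment, and stand the transformer and the finned heat sink one in each of the two small compartments. The battery kit goes into the tray with two compartments: the block battery, standing upright, in one and the green terminal block, right way up, in the other; leave the relay where it is.

Things in the scene. Friction and masses are not known exactly. Their poses are not given: they have to be found in the camera images.
- tray_three: Larger grey kit tray, 128 (own x) x 186 (own y) mm, fixed. Floor 3 mm thick; ridges 4 mm thick round and between the compartments, tops 8 mm above the worktop. Compartments, centre in its own frame: big one at (0, -41) mm, 120 x 96 mm inside; two small ones at (-31, +50) and (+31, +50) mm, 58 x 78 mm inside each. Origin: centre of the underside.
- tray_two: The smaller grey kit tray, 74 (own x) x 124 (own y) mm, fixed to the worktop, same floor (3 mm) and ridges (tops at 8 mm). Two equal compartments centred at (0, -30) and (0, +30) mm in its own frame, 66 x 56 mm inside each. Origin: centre of the underside.
- channel: Metal guide channel on the right, 100 (own x) x 95 (own y) x 13 mm, fixed, its underside 2 mm above the worktop. Open at the front (own -x, to the robot), stopped at the back. Floor 3 mm thick, 77 mm between side walls; lips with undersides 9.6 mm above its own underside overhang the carrier's long edges, 65 mm open between. Draw the carrier about 100 mm along own -x to clear it before lifting. Origin: centre of the underside.
- carrier: Loose board carrier, about 80 g, at the start inside the channel, along it: aluminium plate 84 (own x) x 74 (own y) x 5 mm with a green circuit board. Upright black grip tab at own (-28, 0) mm, 22 mm long in x, 8 mm thick in y, top 43 mm above the underside; pinch it across 8 mm from above. Play in the channel 1.5 mm each side, 1.6 mm in height. Origin: centre of the plate's underside.
- transformer: Small mains transformer, yellow winding with grey core, 33 (own x) x 58 (own y) x 34 mm high, standing on its foot; the winding is 32 mm across x between heights 8 and 26 mm, the core 28 mm. About 0.2 kg. Origin: centre of the underside.
- heatsink: Light metal finned heat sink, 40 x 40 x 20 mm, fins upward and running along own x; grasp across 40 mm. Origin: centre of the underside.
- battery_9v: Block battery standing on end with its two terminals on top: 17 (own x) x 26 (own y) x 48 mm high (body 44 mm, then the terminals). Origin: centre of the underside.
- terminal_block: Green screw terminal block, 11 (own x) x 41 (own y) x 14 mm high, screws on top. Origin: centre of the underside.
- relay: Dark blue plain block, 12 (own x) x 28 (own y) x 17 mm: a relay which belongs to neither kit and stays where it is. It stands among the stock. Origin: centre of the underside.
Mind the look-alikes: they are no part of the job. Leave any blue look-alike of the heatsink alone.

How it is judged:
At the end, for the whole second after the job is handed in: Carrier flat in tray_three's big compartment, transformer and heat sink one in each small one, battery and terminal block one in each of tray_two's: undersides within 2.5 mm of floor height, tilt under 0.06 rad, inside the ridges, released, at rest. Relay within 15 mm of its start (x of carrier in the frame of tray_three between -0.021 and 0.021 m and y of carrier in the frame of tray_three between -0.055 and -0.027 m and z of carrier in the frame of tray_three between 0.0005 and 0.0055 m and (((x of transformer in the frame of tray_three between -0.046 and -0.016 m and y of transformer in the frame of tray_three between 0.029 and 0.071 m and z of transformer in the frame of tray_three between 0.0005 and 0.0055 m) and (x of heatsink in the frame of tray_three between 0.016 and 0.046 m and y of heatsink in the frame of tray_three between 0.029 and 0.071 m and z of heatsink in the frame of tray_three between 0.0005 and 0.0055 m)) or ((x of transformer in the frame of tray_three between 0.016 and 0.046 m and y of transformer in the frame of tray_three between 0.029 and 0.071 m and z of transformer in the frame of tray_three between 0.0005 and 0.0055 m) and (x of heatsink in the frame of tray_three between -0.046 and -0.016 m and y of heatsink in the frame of tray_three between 0.029 and 0.071 m and z of heatsink in the frame of tray_three between 0.0005 and 0.0055 m))) and (((x of battery_9v in the frame of tray_two between -0.028 and 0.028 m and y of battery_9v in the frame of tray_two between -0.053 and -0.007 m and z of battery_9v in the frame of tray_two between 0.0005 and 0.0055 m) and (x of terminal_block in the frame of tray_two between -0.028 and 0.028 m and y of terminal_block in the frame of tray_two between 0.007 and 0.053 m and z of terminal_block in the frame of tray_two between 0.0005 and 0.0055 m)) or ((x of battery_9v in the frame of tray_two between -0.028 and 0.028 m and y of battery_9v in the frame of tray_two between 0.007 and 0.053 m and z of battery_9v in the frame of tray_two between 0.0005 and 0.0055 m) and (x of terminal_block in the frame of tray_two between -0.028 and 0.028 m and y of terminal_block in the frame of tray_two between -0.053 and -0.007 m and z of terminal_block in the frame of tray_two between 0.0005 and 0.0055 m))) and angle between each of carrier, transformer, heatsink, battery_9v, terminal_block's own z axis and vertical below 0.06 rad and linear speed of each of carrier, transformer, heatsink, battery_9v, terminal_block below 0.02 m/s and contact force between each of carrier, transformer, heatsink, battery_9v, terminal_block and the fingers below 0.05 N and distance of relay from where it was at the start of the episode below 0.015 m); the robot touches nothing.
It fails at once if the relay is moved by more than 15 mm (distance of relay from where it was at the start of the episode above 0.015 m).
It fails at once if the board carrier is tipped by more than 0.25 rad instead of being kept level (angle between carrier's own z axis and vertical above 0.25 rad).
It also fails if it takes over 125 s, if anything falls off the work surface, if the arm or the gripper's body presses on something with over 40 N, if the wrist force passes 120 N, or if a joint passes its speed limit or range.

## Robot

A 6-joint arm with a two-finger parallel gripper is mounted at the origin on a cart in front of the work surface, level with it; the furniture and walls round the work are solid. World frame = base frame: x ahead of the robot, y to its left, z up, the work surface at z = 0. Lengths are in m, angles in rad, forces in N, time in s.
With the tool pointing down it reaches from about 0.275 to 0.85 m from the base axis. Payload 5.2 kg.
Tool frame: the origin (TCP) lies at the very end of the fingers, on their centre line; the grasp point (between the pads) lies 19 mm behind it; z points along the fingers, y is the line along which they close (so a half turn about z gives the same grasp; the last joint's range is limited). The gripper opens to 85 mm and grips with 20 to 120 N. Pads are 22 mm wide; open, the fingers measure 114 mm over their backs; the gripper's body (76 mm by 85 mm) begins 54 mm behind the grasp point. The pads swing forward as they close: fully open they stand 13 mm farther back than shut.
Start: joints at [1.121, 0.259, 1.535, -0, 1.348, -0.203], TCP at [0.134, 0.533, 0.231] pointing down, gripper open.
Joint ranges: [-3.14, 3.14], [-0.91, 2.08], [0.19, 2.58], [-1.22, 4.36], [0.22, 2.71], [-3.12, 3.12]. Speed limits (rad/s): [2.57, 2.57, 3.14, 3.14, 3.14, 3.14].

## Interface

Orientations are given as a rotation vector (axis times angle).
In Python, from plant import ctrl gives the robot as it stands.
- The arm moves only by the tool jog_arm, never from a script. Its argument "commands" is a list of rows, each a list of 3 entries, a list of its own where there are three numbers: the closure, from 0 (fully open) to 1 (shut), then the shift along the world's x, y, z in units of 30 mm (1.0 is 30 mm), then the turn, a rotation vector about the world's x, y, z in units of 5 degrees (1.0 is 5 degrees). In form: [[claw, [x, y, z], [ax, ay, az]], ...]. A call has exactly 5 rows; each row shifts and turns the commanded pose from where the row before left it; what a row does not reach is not made up. A row lasts 1/8 s, in which the tool goes at most 62.5 mm and 10.7 degrees, less where a joint would pass 70% of its speed; a pose out of reach is approached as far as the arm can. A call is refused whole if a number of a shift passes 1 or a number of a turn 1, either way. A call with a gripper value outside its range is refused whole. The fingers move at their own pace and stop on an object; the grip force is fixed at half the most. Time passes only in rows, so rows that do not move let the fingers close, or fill a call up. It gives the time, the measured TCP pose, the force, the opening and the grip force at its end, in the units of the state.
- ctrl.observe(): the state, without advancing time (a new reading comes with each control period).
- ctrl.read_camera(name): name is "side" or "top"; returns a dict with "frame" (384x512x3 uint8, red, green, blue), "mtx" (3x3 intrinsics, pixels), "distortion" ([k1, k2, p1, p2, k3] as OpenCV has them; the pictures are not rectified), "R" (3x3) and "t" (3): a world point X has camera coordinates R X + t. Camera axes: x right, y down, z forward; pixel columns grow to the right and rows downward; lengths in m; the calibration is good to about 2 mm. A picture is of the moment at which its call begins. There is no depth.
- ctrl.close_job(): hands the job in; it is judged then, once.
The state is a dict: "time_s": time; "joint_pos": joint angles; "qd": joint speeds; "joint_efforts": joint torques, N m; "tool_pos": TCP position; "tcp_rot": TCP orientation; "wrist_force": force on the tool from outside, world axes, zero at the start; "moment": the same for the moment, N m; "width": finger opening in m; "finger_force": force on a finger pad.
Only numpy, scipy, OpenCV 4.12 (cv2) and the standard library are available. Lean on these libraries where they do the work, as an engineer would, in place of code of your own. Each camera call takes 0.05 s, during which the arm holds its last target. There are 200 camera calls.

## Working session

There is one attempt and no reset: what is moved stays moved. The work goes in short steps, Python scripts to look and compute and a tool call to move; the robot and the scene stay as the last step left them, time stands still between calls to the robot, and variables do not carry over. Pictures are saved under pics/ and viewed, at most 14 in all, crops included, and the job is handed in when it is done.

Besides the shell and the picture viewer there is one more tool, called after "Request:" as name(argument=value, ...) on one line, values as JSON. jog_arm: Moves the arm, as the interface text tells. Its arguments: {"type":"object","properties":{"commands":{"type":"array"}},"required":["commands"]}

```bash
mkdir -p pics; ls
cat > h.py <<'E'
import numpy as np, cv2
from plant import ctrl
def cam(n):
    return ctrl.read_camera(n)
def ray(c,px,z):
    p=cv2.undistortPoints(np.array([[px]],float),np.array(c["mtx"]),np.array(c["distortion"]))[0,0]
    R=np.array(c["R"]);t=np.array(c["t"]).ravel()
    o=-R.T@t; d=R.T@np.array([p[0],p[1],1.0])
    return o+d*(z-o[2])/d[2]
def proj(c,X):
    R=np.array(c["R"]);t=np.array(c["t"]).ravel()
    return cv2.projectPoints(np.array(X,float).reshape(-1,3),cv2.Rodrigues(R)[0],t,np.array(c["mtx"]),np.array(c["distortion"]))[0][:,0]
def save(c,name,box=None,s=1):
    f=c["frame"][:,:,::-1]
    if box: x0,y0,x1,y1=box; f=f[y0:y1,x0:x1]
    cv2.imwrite("pics/"+name,cv2.resize(f,None,fx=s,fy=s,interpolation=cv2.INTER_CUBIC))
E
python3 - <<'E'
from h import *
import pickle
for n in("top","side"):
    c=cam(n);save(c,n+"0.png",s=1.5);pickle.dump(c,open(n+"0.pkl","wb"))
    R=np.array(c["R"]);print(n,-R.T@np.array(c["t"]).ravel(),R[2])
print(ctrl.observe())
E
```

```text
pics
top [ 0.22560787 -0.00884746  1.25984713] [ 0.21066147  0.01469626 -0.9774486 ]
side [ 0.34148809 -0.77278642  0.59560441] [ 0.1793505   0.79503234 -0.57944541]
{'time_s': 0.1, 'joint_pos': array([ 1.12123564e+00,  2.59273122e-01,  1.53597533e+00, -8.76981716e-06,
        1.34796656e+00, -2.02766725e-01]), 'qd': array([ 0.00055869, -0.0016317 , -0.00196331, -0.00144028, -0.00197979,
        0.00192292]), 'joint_efforts': array([ 1.95471941e-03, -4.46971393e+01, -2.91250491e+01, -3.90627847e-04,
        6.27945861e-03, -1.44148902e-05]), 'tool_pos': array([0.13412004, 0.53291906, 0.23055551]), 'tcp_rot': array([-3.86613849e-01, -3.11719639e+00,  2.41794937e-03]), 'wrist_force': array([ 0.42653446, -0.09769976, -0.22859543]), 'moment': array([ 1.51170614e-02,  6.62898044e-06, -6.46326035e-03]), 'finger_force': 0.0, 'width': 0.08523238212716784}
```

View pics/top0.png

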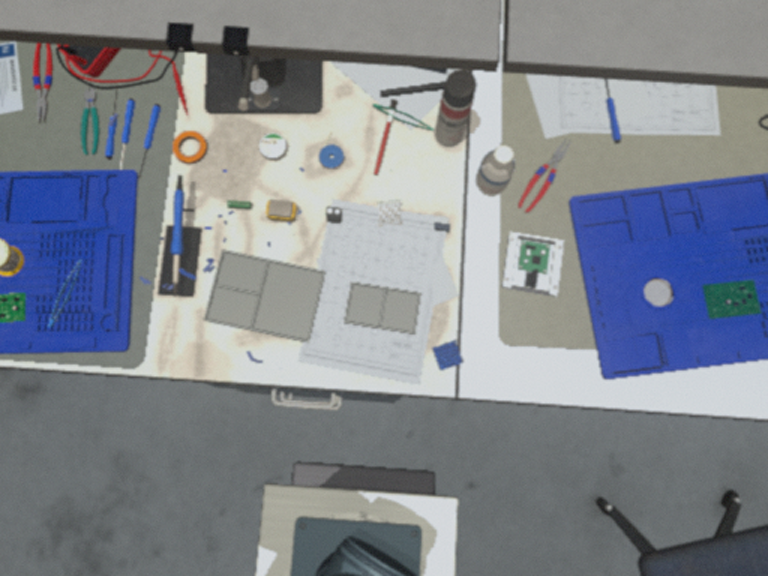

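View pics/side0.png

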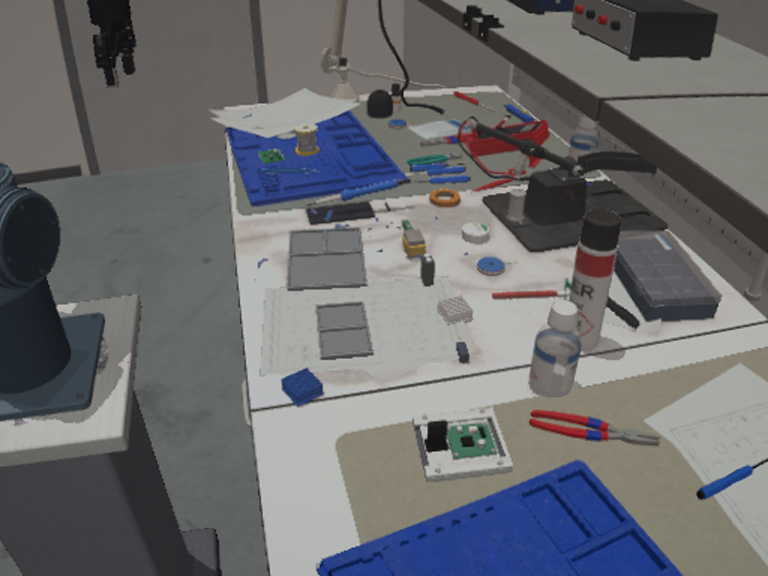

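The top view, in 1.5x pixels, shows:
- terminal block, green, at (239,204)
- transformer, yellow, at (283,210)
- battery, dark, at (334,214)
- heat sink, light grey, at (390,211)
- relay, dark blue, at (442,227)
- blue look-alike of the heat sink at (447,354), to be left alone
- tray_three at (265,296) and tray_two at (382,307)
- channel with carrier at (533,263)

The heat sink is the light metal item at (390,211), because the one at (447,354) is blue. I'll confirm this in an enlarged crop.

Run:
```python
from h import *
import pickle
c=pickle.load(open("top0.pkl","rb"));save(c,"tc.png",(140,125,390,270),3.2)
s=pickle.load(open("side0.pkl","rb"));save(s,"sc.png",(180,140,350,330),3.1)
for n,px,z in[("tb",(159,136),.014),("tr",(188,140),.034),("bat",(222,143),.044),("hs",(260,140),.02),("rel",(294,151),.017),("ch",(355,176),.01),("t3",(177,197),.008),("t2",(255,205),.008)]:
    print(n,ray(c,px,z).round(3))
```

```text
tb [0.62  0.248 0.014]
tr [0.608 0.168 0.034]
bat [0.603 0.079 0.044]
hs [ 0.625 -0.018  0.02 ]
rel [ 0.602 -0.109  0.017]
ch [ 0.548 -0.271  0.01 ]
t3 [0.461 0.186 0.008]
t2 [ 0.454 -0.016  0.008]
```

View pics/tc.png

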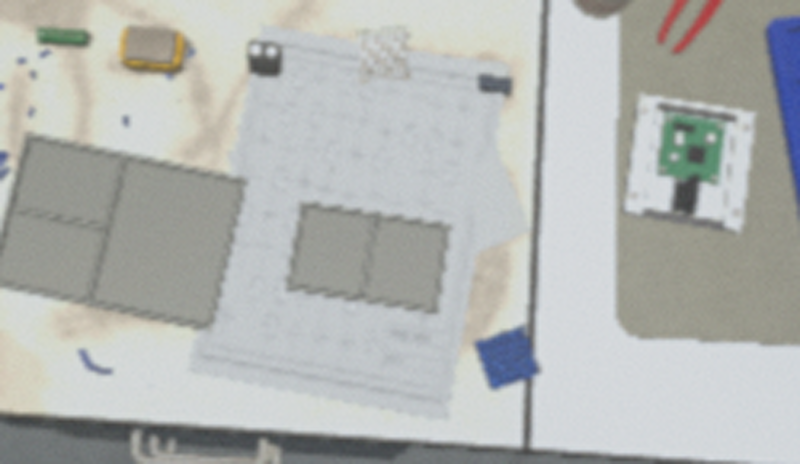

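View pics/sc.png

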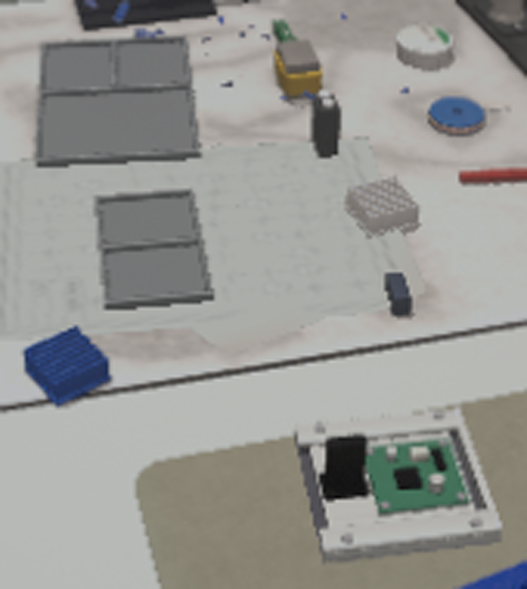

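The crops confirm it. In tc.png the light finned heat sink is at (385,52), the relay at (494,84), the battery with two terminals at (265,57), the transformer at (153,48) and the terminal block at (63,37). The blue finned block at (507,357) is the look-alike. The carrier's tab is on the robot side, at (686,195).

```bash
cat > meas.py <<'E'
from h import *
def rect(c,mask,z,box):
    """largest blob inside box -> world min-area rect at height z: centre, sizes, angle of long side"""
    x0,y0,x1,y1=box; m=np.zeros(mask.shape,np.uint8); m[y0:y1,x0:x1]=mask[y0:y1,x0:x1]
    cs=cv2.findContours(m,cv2.RETR_EXTERNAL,cv2.CHAIN_APPROX_NONE)[0]
    k=max(cs,key=cv2.contourArea)[:,0].astype(float)
    w=np.array([ray(c,p,z)[:2] for p in k])*1000
    (cx,cy),_,_=r=cv2.minAreaRect(w.astype(np.float32)); b=cv2.boxPoints(r)
    e=[b[1]-b[0],b[2]-b[1]]; e.sort(key=np.linalg.norm); L=e[1]
    a=np.degrees(np.arctan2(L[1],L[0])); a=(a+90)%180-90
    return np.round([cx,cy],1),np.round([np.linalg.norm(v) for v in e],1),round(a,1)
E
python3 - <<'E'
from meas import *
import pickle
c=pickle.load(open("top0.pkl","rb"));f=c["frame"].astype(int);r,g,b=f[...,0],f[...,1],f[...,2]
h,s,v=[x.astype(int) for x in cv2.split(cv2.cvtColor(c["frame"],cv2.COLOR_RGB2HSV))]
for n,p in[("t3",(200,200)),("t2",(240,200)),("paper",(250,180)),("hs",(260,140)),("bat",(222,146)),("rel",(294,151)),("wall",(345,190)),("mat",(340,165)),("tr",(188,139)),("tab",(354,186)),("table",(205,165))]: print(n,f[p[1],p[0]],end=' ')
print()
K=np.ones((3,3),np.uint8)
M=lambda m:(m*255).astype(np.uint8)
tray=cv2.morphologyEx(M((v<170)&(v>90)&(s<50)),cv2.MORPH_CLOSE,K)
print("t3",rect(c,tray,.008,(135,160,220,232)))
print("t2",rect(c,tray,.008,(226,185,285,226)))
print("tb",rect(c,M((g>r+12)&(g>b+12)),.007,(145,125,172,146)))
print("tr",rect(c,cv2.morphologyEx(M((v<185)),cv2.MORPH_CLOSE,K),.017,(174,128,202,150)))
print("bat",rect(c,cv2.morphologyEx(M(v<140),cv2.MORPH_CLOSE,K),.022,(212,133,234,153)))
print("rel",rect(c,M(v<140),.0085,(284,143,303,157)))
print("tab",rect(c,M(v<75),.035,(345,178,362,195)))
print("board",rect(c,M((g>r+12)&(g>b+12)),.012,(340,155,372,185)))
print("channel",rect(c,cv2.morphologyEx(M((v>185)),cv2.MORPH_CLOSE,K),.013,(333,150,380,202)))
E
```

```text
t3 [153 153 146] t2 [154 155 149] paper [192 198 202] hs [188 188 182] bat [75 77 76] rel [ 94 103 110] wall [187 190 188] mat [213 216 219] tr [161 153 141] tab [68 70 71] table [189 183 169] 
t3 (array([463.3, 198.2]), array([129.3, 206.3], dtype=float32), np.float32(81.6))
t2 (array([454.8, -14.9]), array([ 74.5, 123.1], dtype=float32), np.float32(84.7))
tb (array([622.4, 250.9]), array([11.1, 40. ], dtype=float32), np.float32(-86.1))
tr (array([612.2, 167.6]), array([42.6, 58.4], dtype=float32), np.float32(84.1))
bat (array([609.9,  79. ]), array([23.5, 27.4], dtype=float32), np.float32(4.4))
rel (array([ 603.9, -110.9]), array([13.7, 23.7], dtype=float32), np.float32(-87.2))
tab (array([ 517., -263.]), array([ 9.1, 23.7], dtype=float32), np.float32(-5.7))
board (array([ 561.1, -271.6]), array([48.4, 52.4], dtype=float32), np.float32(-5.4))
channel (array([ 550.2, -268. ]), array([98.8, 99.1], dtype=float32), np.float32(-6.0))
```

Run:
```python
from meas import *
import pickle
c=pickle.load(open("top0.pkl","rb"))
h,s,v=[x.astype(int) for x in cv2.split(cv2.cvtColor(c["frame"],cv2.COLOR_RGB2HSV))]
K=np.ones((3,3),np.uint8);M=lambda m:(m*255).astype(np.uint8)
tray=cv2.morphologyEx(M((v<170)&(s<50)),cv2.MORPH_OPEN,np.ones((7,7),np.uint8))
print("t3",rect(c,tray,.008,(135,160,220,232)))
P=lambda p,z:(ray(c,(p[0]/3.2+140-.34,p[1]/3.2+125-.34),z)*1000).round(1)[:2]
for p in[(32,133),(245,180),(212,328),(-2,286)]:print("t3c",P(p,.008))
for p in[(125,157),(90,300),(20,212),(107,225)]:print("t3 ridge",P(p,.008))
for p in[(363,28),(407,28),(411,78),(360,78)]:print("hs",P(p,.010))
s_=pickle.load(open("side0.pkl","rb"))
Q=lambda p,z:(ray(s_,(p[0]/3.1+180-.34,p[1]/3.1+140-.34),z)*1000).round(1)[:2]
print("side hs top corners",[Q(p,.02) for p in[(347,194),(388,177),(419,209),(372,226)]])
print("side t3",[Q(p,.008) for p in[(42,46),(187,38),(200,155),(38,162)]])
print("side t2",[Q(p,.008) for p in[(96,197),(193,190),(212,296),(105,305)]])
print("side bat",Q((326,153),0),"tb",Q((283,30),.014),"tab top",[Q(p,.048) for p in[(325,440),(366,436)]])
print("side tr top",[Q(p,.034) for p in[(280,43),(313,39),(320,64),(284,68)]])
```

```text
t3 (array([461.8, 188. ]), array([129.3, 185.9], dtype=float32), np.float32(81.6))
t3c [538.1 265.1]
t3c [510.6  88.2]
t3c [388.3 104.7]
t3c [410.4 278.5]
t3 ridge [523.2 187.3]
t3 ridge [404.1 203.9]
t3 ridge [471.8 267.6]
t3 ridge [465.9 196.4]
hs [645.6   1. ]
hs [648.1 -35.3]
hs [605.3 -41.2]
hs [602.4   0.7]
side hs top corners [array([600.2,  -8.8]), array([635.7,   4.6]), array([644.7, -38.3]), array([606. , -49.6])]
side t3 [array([412.6, 281. ]), array([538.2, 264.4]), array([511.3,  82.4]), array([389.1, 102.2])]
side t2 [array([425.6,  46.4]), array([496.7,  38.5]), array([484.2, -83.6]), array([413.3, -76.4])]
side bat [609.3  73.9] tb [620.6 248. ] tab top [array([ 508.4, -265.7]), array([ 531.2, -268.1])]
side tr top [array([602.9, 191.9]), array([631.4, 192.1]), array([625.6, 150.9]), array([595.6, 151.4])]
```

Request:
jog_arm(commands=[[0,[1,-1,0],[0,0,-1]],[0,[1,-1,0],[0,0,-1]],[0,[1,-1,0],[0,0,-1]],[0,[1,-1,0],[0,0,-1]],[0,[1,-1,0],[0,0,-1]]])

```text
time_s: 0.72
tool_pos: [0.2849, 0.3821, 0.231]
tcp_rot: [-1.056, -2.958, 0.001]
wrist_force: [0.4, 0.0, -0.2]
width: 0.0855
finger_force: 0.0
```

Request:
jog_arm(commands=[[0,[1,-1,0],[0,0,-1]],[0,[1,-1,0],[0,0,-1]],[0,[1,-1,0],[0,0,-1]],[0,[1,-1,0],[0,0,-1]],[0,[1,-0.3,0],[0,0,-1]]])

```text
time_s: 1.35
tool_pos: [0.435, 0.2526, 0.2311]
tcp_rot: [-1.674, -2.658, 0.001]
wrist_force: [-0.1, 0.4, 0.6]
width: 0.0851
finger_force: 0.0
```

Request:
jog_arm(commands=[[0,[1,0,-1],[0,0,-1]],[0,[1,0,-1],[0,0,-1]],[0,[1,0,-1],[0,0,-1]],[0,[1,0,0],[0,0,-1]],[0,[1,0,0],[0,0,-0.4]]])

```text
time_s: 1.98
tool_pos: [0.5846, 0.2541, 0.1399]
tcp_rot: [-2.146, -2.292, 0.003]
wrist_force: [-1.1, -0.0, 0.8]
width: 0.0854
finger_force: 0.0
```

Request:
jog_arm(commands=[[0.5,[0.6,-0.13,-0.5],[0,0,0]],[0.5,[0.65,0,-1],[0,0,0]],[0.5,[0,0,-1],[0,0,0]],[0.5,[0,0,-1],[0,0,0]],[0.5,[0,0,-0.5],[0,0,0]]])

```text
time_s: 2.6
tool_pos: [0.6204, 0.2501, 0.0188]
tcp_rot: [-2.144, -2.293, 0.005]
wrist_force: [0.3, 0.2, -0.4]
width: 0.0427
finger_force: 0.0
```

Run:
```python
from h import *
c=cam("top");d=cam("side")
a=cv2.resize(c["frame"][100:200,140:270],None,fx=3,fy=3);b=cv2.resize(d["frame"][100:200,220:350],None,fx=3,fy=3)
cv2.imwrite("pics/g1.png",np.hstack([a,b])[:,:,::-1]);o=ctrl.observe();print(o["tool_pos"],o["width"])
```

```text
[0.62034514 0.25013045 0.01914109] 0.04259140738855369
```

View pics/g1.png

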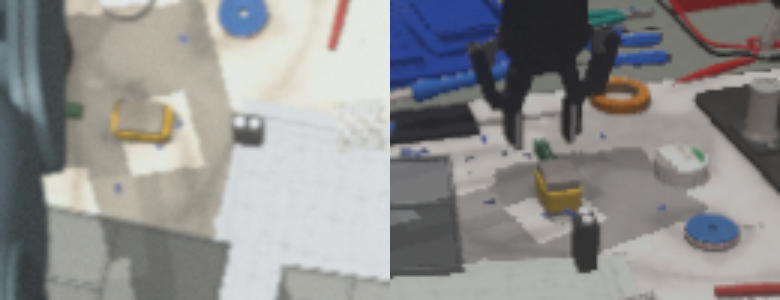

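The fingers, at (517,120) and (570,120), straddle the terminal block at (543,150). I'm lowering and closing.

Request:
jog_arm(commands=[[0.5,[0.03,0,-0.5],[0,0,0]],[1,[0,0,0],[0,0,0]],[1,[0,0,0],[0,0,0]],[1,[0,0,0],[0,0,0]],[1,[0,0,0],[0,0,0]]])

```text
time_s: 3.32
tool_pos: [0.6232, 0.2506, 0.007]
tcp_rot: [2.145, 2.295, 0.002]
wrist_force: [0.4, -0.2, 3.3]
width: 0.0089
finger_force: 59.2
```

Request:
jog_arm(commands=[[1,[0,0,0],[0,0,0]],[1,[0,0,0.5],[0,0,0]],[1,[0,0,1],[0,0,0]],[1,[0,0,1],[0,0,0]],[1,[0,0,0.5],[0,0,0]]])

```text
time_s: 3.95
tool_pos: [0.6238, 0.2507, 0.0991]
tcp_rot: [2.144, 2.294, 0.005]
wrist_force: [0.1, -0.1, 0.9]
width: 0.0086
finger_force: 58.9
```

Request:
jog_arm(commands=[[1,[-0.7,-1,0],[0,0,-0.9]],[1,[-0.7,-1,0],[0,0,-0.9]],[1,[-0.7,-1,0],[0,0,0]],[1,[-0.7,-1,0],[0,0,0]],[1,[-0.7,-1,0],[0,0,0]]])

```text
time_s: 4.58
tool_pos: [0.5167, 0.0995, 0.0963]
tcp_rot: [-2.319, -2.12, 0.001]
wrist_force: [1.1, -0.0, -0.2]
width: 0.0089
finger_force: 58.9
```

Request:
jog_arm(commands=[[1,[-0.7,-1,0],[0,0,0]],[1,[-0.7,-1,0],[0,0,0]],[1,[-0.65,-0.9,0],[0,0,0]],[1,[0,0,-1],[0,0,0]],[1,[0,0,-1],[0,0,0]]])

```text
time_s: 5.2
tool_pos: [0.4564, 0.0129, 0.0362]
tcp_rot: [2.319, 2.117, 0.001]
wrist_force: [0.1, 0.1, 0.1]
width: 0.0087
finger_force: 58.9
```

Request:
jog_arm(commands=[[1,[0,0,-0.4],[0,0,0]],[1,[0,0,-0.35],[0,0,0]],[1,[0,0,0],[0,0,0]],[1,[0,0,0],[0,0,0]],[1,[0,0,0],[0,0,0]]])

```text
time_s: 5.82
tool_pos: [0.4568, 0.0134, 0.0145]
tcp_rot: [2.318, 2.119, 0.001]
wrist_force: [-0.1, 0.2, 0.3]
width: 0.0083
finger_force: 58.9
```

Run:
```python
from h import *
d=cam("side");e=cam("top")
a=cv2.resize(e["frame"][110:230,220:310],None,fx=4,fy=4);b=cv2.resize(d["frame"][150:270,180:290],None,fx=4,fy=4)
cv2.imwrite("pics/g2.png",np.hstack([a,b])[:,:,::-1])
```

```text
(no output)
```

View pics/g2.png

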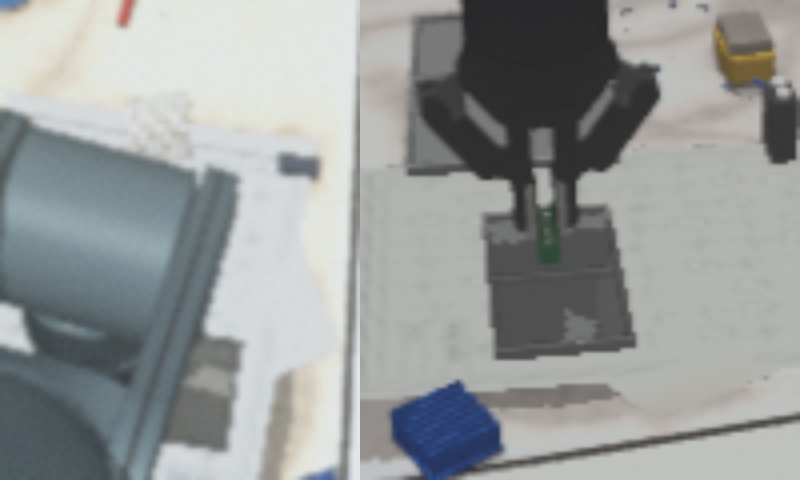

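The terminal block at (548,235) is centred between the tray's side edges and clear of the divider at row 277. I'll lower it and release.

Request:
jog_arm(commands=[[1,[0,0,-0.07],[0,0,0]],[1,[0,0,-0.05],[0,0,0]],[1,[0,0,0],[0,0,0]],[0.75,[0,0,0],[0,0,0]],[0.75,[0,0,0],[0,0,0]]])

```text
time_s: 6.55
tool_pos: [0.4562, 0.0135, 0.0102]
tcp_rot: [-2.319, -2.12, 0.0]
wrist_force: [0.2, -0.1, 1.0]
width: 0.021
finger_force: 0.0
```

Request:
jog_arm(commands=[[0.7,[0,0,0.5],[0,0,0]],[0.5,[0,0,1],[0,0,0]],[0.5,[0,0,1],[0,0,0]],[0.5,[1,0.7,0],[0,0,0]],[0.5,[1,0.7,0],[0,0,0]]])

```text
time_s: 7.18
tool_pos: [0.5173, 0.0557, 0.0861]
tcp_rot: [2.319, 2.118, 0.002]
wrist_force: [1.0, 0.0, -1.1]
width: 0.0428
finger_force: 0.0
```

Run:
```python
from meas import *
import pickle
s=pickle.load(open("side0.pkl","rb"));c=pickle.load(open("top0.pkl","rb"))
v=s["frame"].max(2);m=(v<95).astype(np.uint8)*255;b=(270,165,295,195)
x0,y0,x1,y1=b;ys,xs=np.nonzero(m[y0:y1,x0:x1]);print("side bat px",xs.min()+x0,xs.max()+x0,ys.min()+y0,ys.max()+y0)
yb=ys.max();print("bottom",(ray(s,(xs[ys>=yb-1].mean()+x0,yb+y0+.5),0)*1000).round(1))
yt=ys.min();print("body top front-ish",[(r+y0,xs[ys==r].min()+x0,xs[ys==r].max()+x0) for r in range(yt,yb+1,3)])
# where would box corners lie for centre (609,79)?
for n,C in(("side",s),("top",c)):
  print(n,proj(C,[[.601,.066,0],[.618,.066,0],[.601,.066,.044],[.618,.066,.044],[.601,.092,.044],[.618,.092,.044]]).round(1).tolist())
tv=c["frame"].max(2);mm=(tv[133:153,212:234]<140);yy,xx=np.nonzero(mm);print("top bat px",xx.min()+212,xx.max()+212,yy.min()+133,yy.max()+133)
save(c,"hs.png",(240,120,310,170),8)
```

```text
side bat px 270 289 165 190
bottom [608.2  67.6   0. ]Traceback (most recent call last):
  File "<stdin>", line 7, in <module>
    return umr_minimum(a, axis, None, out, keepdims, initial, where)
ValueError: zero-size array to reduction operation minimum which has no identity
```

Request:
jog_arm(commands=[[0.5,[0.8,0.2,0],[0,0,0.4]],[0.5,[0.8,0.2,0],[0,0,0.4]],[0.5,[0.8,0.2,0],[0,0,0.4]],[0.5,[0.7,0.2,0],[0,0,0]],[0.5,[0,0,-0.5],[0,0,0]]])

```text
time_s: 7.8
tool_pos: [0.6112, 0.0796, 0.0706]
tcp_rot: [2.202, 2.237, 0.004]
wrist_force: [-0.2, 0.8, -0.4]
width: 0.0427
finger_force: 0.0
```

Run:
```python
from h import *
import pickle
c=pickle.load(open("top0.pkl","rb"))
d=cam("side");o=ctrl.observe();print(o["tool_pos"])
a=cv2.resize(c["frame"][125:165,240:305],None,fx=7,fy=7,interpolation=2);b=cv2.resize(d["frame"][120:210,235:320],None,fx=4,fy=4,interpolation=2)
h=360;a=cv2.copyMakeBorder(a,0,h-a.shape[0],0,0,0)
cv2.imwrite("pics/g3.png",np.hstack([a,b])[:,:,::-1])
```

```text
[0.60784996 0.07949723 0.06723453]
```

View pics/g3.png

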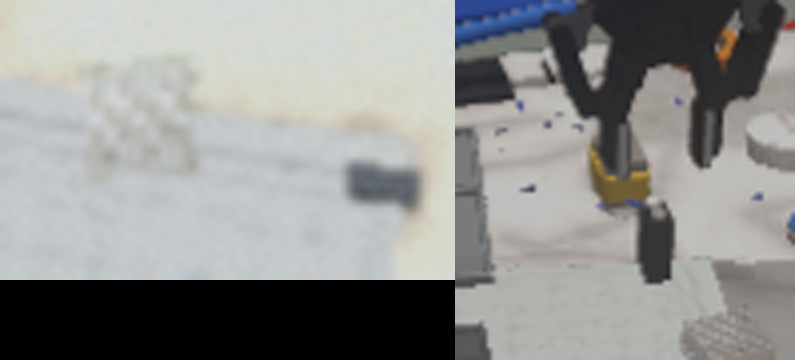

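The fingers, at (620,175) and (705,165), straddle the battery at (655,240), and the heat sink's corners in the left crop are clear. I'm descending to grasp.

Request:
jog_arm(commands=[[0.5,[0,0,-0.9],[0,0,0]],[0.5,[0,0,-0.9],[0,0,0]],[0.5,[0,0,-0.1],[0,0,0]],[1,[0,0,0],[0,0,0]],[1,[0,0,0],[0,0,0]]])

```text
time_s: 8.48
tool_pos: [0.61, 0.0794, 0.0145]
tcp_rot: [2.204, 2.237, 0.002]
wrist_force: [1.1, -0.6, 0.4]
width: 0.0158
finger_force: 58.7
```

Request:
jog_arm(commands=[[1,[0,0,0],[0,0,0]],[1,[0,0,0],[0,0,0]],[1,[0,0,0],[0,0,0]],[1,[0,0,0.5],[0,0,0]],[1,[0,0,1],[0,0,0]]])

```text
time_s: 9.1
tool_pos: [0.608, 0.0795, 0.0579]
tcp_rot: [-2.203, -2.236, 0.003]
wrist_force: [0.3, -0.0, -0.9]
width: 0.0159
finger_force: 58.8
```

Run:
```python
from h import *
import pickle
c=pickle.load(open("top0.pkl","rb"));o=ctrl.observe();print(o["tool_pos"],o["width"])
P=np.array([ray(c,p,z)[:2]*1000 for p,z in[((252.1,133.8),.02),((266.9,132.6),.02),((267.7,149.1),.0),((252.7,150.2),.0)]])
print(P.round(1),P.mean(0))
```

```text
[0.60802789 0.07949681 0.05788141] 0.01588143525878771
[[641.    3.5]
 [646.9 -35.1]
 [608.1 -40.4]
 [602.3  -0.9]] [624.59226133 -18.23973124]
```

Request:
jog_arm(commands=[[1,[-0.9,-0.7,0],[0,0,-0.4]],[1,[-0.9,-0.7,0],[0,0,-0.4]],[1,[-0.9,-0.7,0],[0,0,0]],[1,[-0.9,-0.7,0],[0,0,0]],[1,[-0.8,-0.7,0],[0,0,0]]])

```text
time_s: 9.72
tool_pos: [0.4764, -0.0261, 0.0589]
tcp_rot: [2.281, 2.16, 0.0]
wrist_force: [1.0, 0.1, -0.9]
width: 0.016
finger_force: 58.8
```

Request:
jog_arm(commands=[[1,[-0.8,-0.67,0],[0,0,0]],[1,[0,0,0],[0,0,0]],[1,[0,0,-0.6],[0,0,0]],[1,[0,0,-0.5],[0,0,0]],[1,[0,0,0],[0,0,0]]])

```text
time_s: 10.35
tool_pos: [0.4533, -0.0451, 0.0248]
tcp_rot: [-2.28, -2.159, 0.001]
wrist_force: [0.9, 0.7, -0.4]
width: 0.0163
finger_force: 58.8
```

Request:
jog_arm(commands=[[1,[0,0,-0.1],[0,0,0]],[1,[0,0,-0.1],[0,0,0]],[1,[0,0,-0.05],[0,0,0]],[1,[0,0,0],[0,0,0]],[1,[0,0,0],[0,0,0]]])

```text
time_s: 10.98
tool_pos: [0.4533, -0.0457, 0.0178]
tcp_rot: [2.281, 2.16, 0.0]
wrist_force: [0.3, -0.4, -0.3]
width: 0.016
finger_force: 58.8
```

Run:
```python
from h import *
d=cam("side");o=ctrl.observe();print(o["tool_pos"],o["wrist_force"],o["width"])
save(d,"g4.png",(180,150,290,270),4)
```

```text
[ 0.45329926 -0.04571986  0.01781102] [ 0.04596285 -1.04278437 -0.62806894] 0.016264066887272652
```

View pics/g4.png

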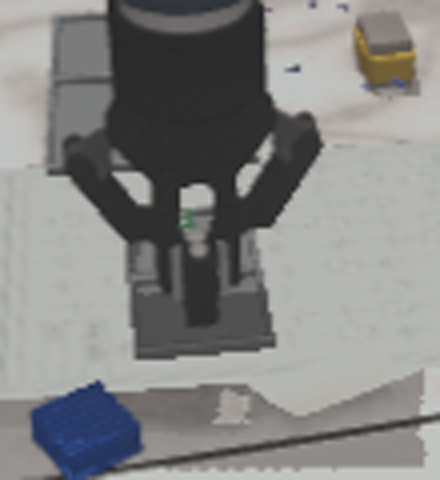

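The battery is held upright at (200,285), well inside the front compartment. I'll lower the last bit and release.

Request:
jog_arm(commands=[[1,[0,0,-0.04],[0,0,0]],[1,[0,0,0],[0,0,0]],[0.7,[0,0,0],[0,0,0]],[0.65,[0,0,0],[0,0,0]],[0.65,[0,0,0.3],[0,0,0]]])

```text
time_s: 11.65
tool_pos: [0.4526, -0.0455, 0.0252]
tcp_rot: [-2.28, -2.159, 0.001]
wrist_force: [0.2, 0.5, -0.8]
width: 0.0297
finger_force: 0.0
```

Request:
jog_arm(commands=[[0.6,[0,0,1],[0,0,0]],[0.5,[0,0,1],[0,0,0]],[0.3,[0.5,1,1],[0,0,0.4]],[0.3,[1,1,0],[0,0,0]],[0.3,[1,1,0],[0,0,0]]])

```text
time_s: 12.28
tool_pos: [0.5294, 0.0451, 0.117]
tcp_rot: [2.243, 2.198, 0.002]
wrist_force: [1.0, 0.0, 0.4]
width: 0.0596
finger_force: 0.0
```

Request:
jog_arm(commands=[[0.2,[0.7,1,0],[0,0,-0.5]],[0.2,[0.7,1,0],[0,0,-0.45]],[0.2,[0.7,1,0],[0,0,0]],[0.2,[0.73,1,0],[0,0,0]],[0.2,[0,0.15,-0.6],[0,0,0]]])

```text
time_s: 12.9
tool_pos: [0.6155, 0.1709, 0.0989]
tcp_rot: [2.329, 2.105, 0.006]
wrist_force: [-0.4, 0.1, -0.5]
width: 0.0683
finger_force: 0.0
```

Request:
jog_arm(commands=[[0.2,[0,0,-1],[0,0,0]],[0.2,[0,0,-1],[0,0,0]],[0.2,[0,0,-1],[0,0,0]],[0.2,[0,0,-0.1],[0,0,0]],[1,[0,0,0],[0,0,0]]])

```text
time_s: 13.52
tool_pos: [0.6131, 0.1684, 0.0049]
tcp_rot: [-2.333, -2.104, 0.0]
wrist_force: [0.0, 0.2, -0.3]
width: 0.0513
finger_force: 0.0
```

Request:
jog_arm(commands=[[1,[0,0,0],[0,0,0]],[1,[0,0,0],[0,0,0]],[1,[0,0,0],[0,0,0]],[1,[0,0,0],[0,0,0]],[1,[0,0,0],[0,0,0]]])

```text
time_s: 14.15
tool_pos: [0.6143, 0.1688, 0.0064]
tcp_rot: [2.331, 2.103, 0.004]
wrist_force: [-1.3, -1.0, 6.4]
width: 0.0317
finger_force: 59.2
```

Request:
jog_arm(commands=[[1,[0,0,0.3],[0,0,0]],[1,[0,0,1],[0,0,0]],[1,[0,0,0.7],[0,0,0]],[1,[0,0,0],[0,0,0]],[1,[0,0,0],[0,0,0]]])

```text
time_s: 14.78
tool_pos: [0.6124, 0.1688, 0.0637]
tcp_rot: [-2.332, -2.104, 0.002]
wrist_force: [-0.4, -0.3, -3.7]
width: 0.0318
finger_force: 58.9
```

Run:
```python
from h import *
d=cam("side");o=ctrl.observe();print(o["tool_pos"],o["wrist_force"],o["width"])
save(d,"g5.png",(170,100,310,270),3.5)
```

```text
[0.61211995 0.16877507 0.06325487] [ 0.28951867  0.60829477 -2.74586841] 0.031882519490857526
```

View pics/g5.png

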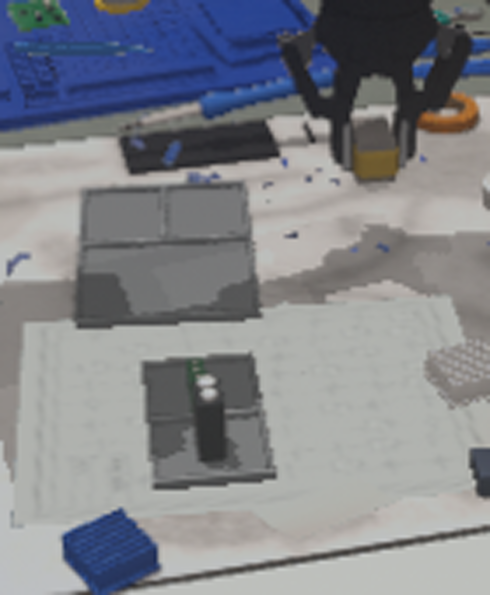

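The transformer is held level at (375,155), and the battery at (208,420) and terminal block at (195,370) sit in tray_two. The fingertips are near the transformer's underside, so I'll regrip about 8 mm higher to clear the tray ridges.

Request:
jog_arm(commands=[[1,[0,0,-1],[0,0,0]],[1,[0,0,-0.8],[0,0,0]],[1,[0,0,-0.2],[0,0,0]],[0.5,[0,0,0],[0,0,0]],[0.5,[0,0,0],[0,0,0]]])

```text
time_s: 15.45
tool_pos: [0.613, 0.1688, 0.0041]
tcp_rot: [-2.332, -2.104, 0.001]
wrist_force: [-0.1, -0.3, 0.2]
width: 0.0424
finger_force: 0.0
```

Request:
jog_arm(commands=[[0.5,[0,0,0.27],[0,0,0]],[0.5,[0,0,0],[0,0,0]],[1,[0,0,0],[0,0,0]],[1,[0,0,0],[0,0,0]],[1,[0,0,0],[0,0,0]]])

```text
time_s: 16.08
tool_pos: [0.6136, 0.1689, 0.0133]
tcp_rot: [2.332, 2.104, 0.001]
wrist_force: [-1.7, -0.9, 4.9]
width: 0.0312
finger_force: 60.5
```

Request:
jog_arm(commands=[[1,[0,0,0],[0,0,0]],[1,[0,0,0],[0,0,0]],[1,[0,0,0.4],[0,0,0]],[1,[0,0,0.6],[0,0,0]],[1,[0,0,0],[0,0,0]]])

```text
time_s: 16.7
tool_pos: [0.6147, 0.169, 0.0448]
tcp_rot: [2.331, 2.103, 0.005]
wrist_force: [-0.0, 0.6, -2.8]
width: 0.0311
finger_force: 59.9
```

Request:
jog_arm(commands=[[1,[-0.75,0.4,0],[0,0,-0.5]],[1,[-0.75,0.4,0],[0,0,0]],[1,[-0.75,0.4,0],[0,0,0]],[1,[-0.75,0.4,0],[0,0,0]],[1,[-0.75,0.47,0],[0,0,0]]])

```text
time_s: 17.32
tool_pos: [0.4998, 0.2312, 0.0425]
tcp_rot: [-2.378, -2.053, 0.0]
wrist_force: [0.8, 0.6, -2.4]
width: 0.0315
finger_force: 59.9
```

Request:
jog_arm(commands=[[1,[0,0,0],[0,0,0]],[1,[0,0,-0.4],[0,0,0]],[1,[0,0,-0.3],[0,0,0]],[1,[0,0,-0.1],[0,0,0]],[1,[0,0,0],[0,0,0]]])

```text
time_s: 17.95
tool_pos: [0.5006, 0.2306, 0.0179]
tcp_rot: [-2.378, -2.052, 0.002]
wrist_force: [0.6, 0.8, -2.8]
width: 0.0313
finger_force: 60.0
```

Run:
```python
from h import *
d=cam("side");o=ctrl.observe();print(o["tool_pos"],o["wrist_force"],o["width"])
save(d,"g6.png",(180,130,280,220),5)
```

```text
[0.50084529 0.23069514 0.01831766] [ 0.43626389 -0.03728651 -2.1995949 ] 0.031538540605906995
```

View pics/g6.png

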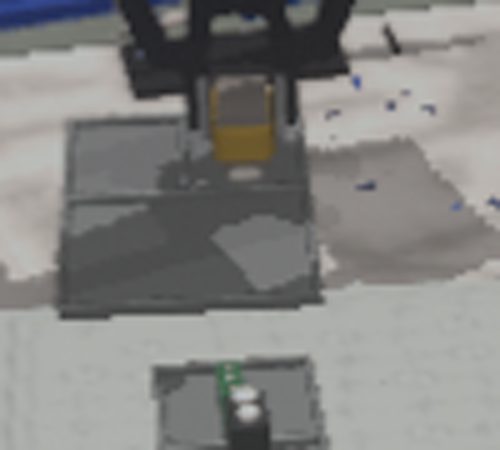

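The transformer at (245,120) hangs inside the right small compartment, between the divider at x=188 and the edge at x=303. I'll lower it and release.

Request:
jog_arm(commands=[[1,[0,0,-0.05],[0,0,0]],[1,[0,0,-0.04],[0,0,0]],[1,[0,0,0],[0,0,0]],[0.65,[0,0,0],[0,0,0]],[0.5,[0,0,0],[0,0,0]]])

```text
time_s: 18.62
tool_pos: [0.5009, 0.2311, 0.0161]
tcp_rot: [2.378, 2.053, 0.001]
wrist_force: [-0.0, 0.3, 0.8]
width: 0.0426
finger_force: 0.0
```

Request:
jog_arm(commands=[[0.5,[0,0,0.5],[0,0,0]],[0.5,[0,0,1],[0,0,0]],[0.4,[0.2,-1,1],[0,0,-1]],[0.2,[0.5,-1,0],[0,0,-1]],[0.2,[0.5,-1,0],[0,0,-1]]])

```text
time_s: 19.25
tool_pos: [0.5377, 0.1403, 0.0929]
tcp_rot: [2.626, 1.721, 0.004]
wrist_force: [-0.4, -0.4, 0.5]
width: 0.068
finger_force: 0.0
```

Request:
jog_arm(commands=[[0.1,[0.6,-1,0],[0,0,-1]],[0.1,[0.6,-1,0],[0,0,-1]],[0.1,[0.6,-1,0],[0,0,-1]],[0.1,[0.6,-1,0],[0,0,-1]],[0.1,[0.55,-1,0],[0,0,-1]]])

```text
time_s: 19.88
tool_pos: [0.6261, -0.0101, 0.0922]
tcp_rot: [2.938, 1.111, 0.002]
wrist_force: [-1.2, 0.7, 0.1]
width: 0.0772
finger_force: 0.0
```

Request:
jog_arm(commands=[[0.1,[0,-0.37,0],[0,0,-1]],[0.1,[0,0,0],[0,0,-1]],[0.1,[0,0,0],[0,0,-1]],[0.1,[0,0,0],[0,0,-1]],[0.1,[0,0,0],[0,0,-1]]])

```text
time_s: 20.5
tool_pos: [0.6255, -0.0202, 0.0921]
tcp_rot: [3.109, 0.449, 0.002]
wrist_force: [0.2, 0.1, 0.1]
width: 0.0767
finger_force: 0.0
```

Request:
jog_arm(commands=[[0.1,[0,0,-0.5],[0,0,-1]],[0.1,[0,0,-1],[0,0,-0.56]],[0.1,[0,0,-0.3],[0,0,0]],[0.1,[0,0,0],[0,0,0]],[0.1,[0,0,0],[0,0,0]]])

```text
time_s: 21.12
tool_pos: [0.626, -0.0203, 0.0382]
tcp_rot: [3.132, 0.242, 0.003]
wrist_force: [-0.3, -0.8, -0.2]
width: 0.077
finger_force: 0.0
```

Run:
```python
from h import *
d=cam("side");o=ctrl.observe();print(o["tool_pos"],o["wrist_force"],o["width"])
save(d,"g7.png",(180,130,340,250),4)
```

```text
[ 0.62606985 -0.02029695  0.03825806] [-0.1917564  -0.03589256  0.30208028] 0.07705867710849318
```

View pics/g7.png

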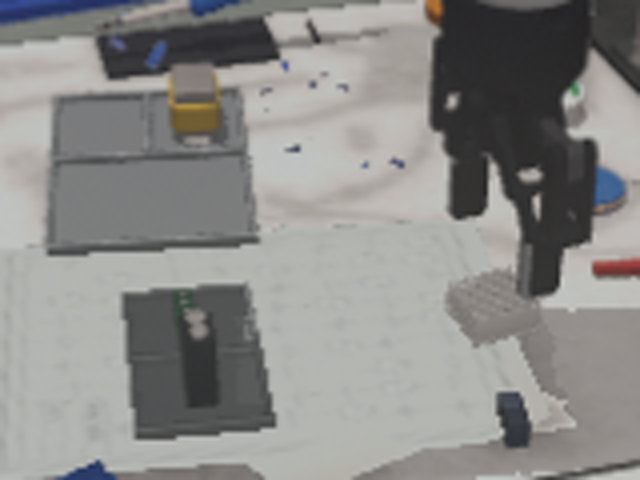

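Run:
```python
from h import *
d=cam("side");o=ctrl.observe();print(o["tool_pos"],o["wrist_force"],o["width"])
u=np.array([np.sin(np.radians(8.7)),-np.cos(np.radians(8.7))]);T=np.array([.626,-.0203])
f=lambda X:((proj(d,X)-[180,130])*4+1.5).round(0).tolist()
print("fingers out edge at z .05",f([[*(T+u*.05),.05],[*(T-u*.05),.05],[*(T+u*.038),.05]]))
v=np.array([-u[1],u[0]])
C=np.array([.6245,-.019]);print("hs top corners pred",f([[*(C+u*a*.02+v*b*.02),.02] for a,b in((1,1),(1,-1),(-1,-1),(-1,1))]))
Q=lambda p,z:(ray(d,((p[0]-1.5)/4+180,(p[1]-1.5)/4+130),z)*1000).round(1)[:2]
print("hs seen",[Q(p,.02) for p in((447,293),(480,320),(541,302))],"bottom",[Q(p,0) for p in((448,315),(484,347),(540,325))])
save(d,"g8.png",(285,165,330,225),9)
```

```text
[ 0.6259978  -0.02031289  0.03816807] [-0.53557521  0.05390906  0.08731575] 0.07687844548070416
fingers out edge at z .05 [[545.0, 301.0], [461.0, 205.0], [534.0, 289.0]]
hs top corners pred [[544.0, 306.0], [479.0, 323.0], [447.0, 283.0], [510.0, 268.0]]
hs seen [array([599., -11.]), array([609.2, -39.4]), array([647.2, -31.4])] bottom [array([602.3,  -5.1]), array([613. , -38.4]), array([650. , -26.4])]
```

View pics/g8.png

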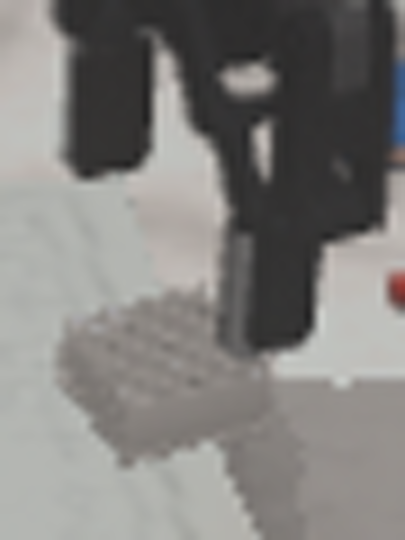

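The heat sink's corners match the prediction to within a few pixels, and the fingers straddle it. I'm descending and grasping.

Request:
jog_arm(commands=[[0.1,[0,0,-0.6],[0,0,0]],[0.1,[0,0,-0.4],[0,0,0]],[0.6,[0,0,0],[0,0,0]],[0.6,[0,0,0],[0,0,0]],[0.6,[0,0,0],[0,0,0]]])

```text
time_s: 21.85
tool_pos: [0.6258, -0.0203, 0.0075]
tcp_rot: [3.132, 0.241, 0.002]
wrist_force: [-0.0, -0.5, 0.1]
width: 0.0375
finger_force: 60.1
```

Request:
jog_arm(commands=[[1,[0,0,0],[0,0,0]],[1,[0,0,0],[0,0,0]],[1,[0,0,0],[0,0,0]],[1,[0,0,0.5],[0,0,0]],[1,[0,0,1],[0,0,0]]])

```text
time_s: 22.48
tool_pos: [0.6241, -0.0199, 0.0517]
tcp_rot: [-3.131, -0.241, 0.005]
wrist_force: [0.8, -0.3, -0.5]
width: 0.0376
finger_force: 60.2
```

Request:
jog_arm(commands=[[1,[0,0,0.5],[0,0,0]],[1,[0,0,0],[0,0,0]],[1,[0,0,0],[0,0,0]],[1,[0,0,0],[0,0,0]],[1,[0,0,0],[0,0,0]]])

```text
time_s: 23.1
tool_pos: [0.6246, -0.0201, 0.066]
tcp_rot: [-3.132, -0.241, 0.002]
wrist_force: [-0.2, -0.2, -0.4]
width: 0.0376
finger_force: 60.2
```

Run:
```python
from h import *
d=cam("side");o=ctrl.observe();print(o["tool_pos"],o["wrist_force"],o["width"],o["finger_force"])
save(d,"g9.png",(275,150,335,225),7)
```

```text
[ 0.62476013 -0.02009147  0.06617001] [ 0.14888536 -0.23571624  0.09356804] 0.037772071707869496 60.19193887710571
```

View pics/g9.png

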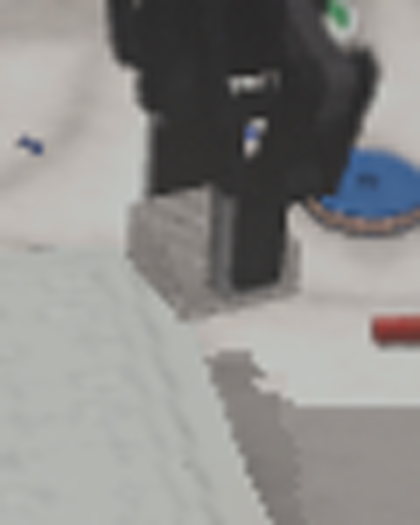

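The heat sink is held level in the fingers at (215,250). I'm carrying it to the near small compartment.

Request:
jog_arm(commands=[[1,[-0.7,1,0],[0,0,-0.7]],[1,[-0.7,1,0],[0,0,-0.7]],[1,[-0.7,1,0],[0,0,-0.7]],[1,[-0.7,1,0],[0,0,-0.7]],[1,[-0.7,1,0],[0,0,-0.62]]])

```text
time_s: 23.78
tool_pos: [0.5194, 0.1307, 0.0668]
tcp_rot: [-3.133, 0.23, 0.0]
wrist_force: [-0.2, 0.1, -0.7]
width: 0.0371
finger_force: 60.2
```

Request:
jog_arm(commands=[[1,[-0.7,1,0],[0,0,0]],[1,[-0.7,1,0],[0,0,0]],[1,[-0.7,1,0],[0,0,0]],[1,[-0.6,0.67,0],[0,0,0]],[1,[0,0,0],[0,0,0]]])

```text
time_s: 24.4
tool_pos: [0.4377, 0.241, 0.0667]
tcp_rot: [3.134, -0.223, -0.001]
wrist_force: [1.0, 0.0, -0.9]
width: 0.0374
finger_force: 60.2
```

Request:
jog_arm(commands=[[1,[0,0,-1],[0,0,0]],[1,[0,0,-0.5],[0,0,0]],[1,[0,0,-0.25],[0,0,0]],[1,[0,0,0],[0,0,0]],[1,[0,0,0],[0,0,0]]])

```text
time_s: 25.02
tool_pos: [0.4398, 0.2399, 0.0149]
tcp_rot: [-3.133, 0.227, -0.002]
wrist_force: [-0.4, -0.8, -0.3]
width: 0.0376
finger_force: 60.2
```

Run:
```python
from h import *
d=cam("side");o=ctrl.observe();print(o["tool_pos"],o["tcp_rot"],o["wrist_force"],o["width"],o["finger_force"])
```

```text
[0.43979389 0.24000087 0.01502154] [-3.13290858e+00  2.27373665e-01 -1.90128298e-03] [-0.52420056 -0.06835433 -0.58817723] 0.03740752404500483 60.24746775627136
```

Request:
jog_arm(commands=[[1,[0,0,-0.07],[0,0,0]],[1,[0,0,-0.06],[0,0,0]],[1,[0,0,0],[0,0,0]],[0.48,[0,0,0],[0,0,0]],[0.48,[0,0,0],[0,0,0]]])

```text
time_s: 25.7
tool_pos: [0.4393, 0.24, 0.0106]
tcp_rot: [-3.133, 0.227, -0.0]
wrist_force: [1.0, 0.5, 0.4]
width: 0.0447
finger_force: 0.0
```

Request:
jog_arm(commands=[[0.46,[0,0,0],[0,0,0]],[0.46,[0,0,0.3],[0,0,0]],[0.46,[0,0,0.7],[0,0,0]],[0.46,[0,0,1],[0,0,0]],[0.46,[0,0,1],[0,0,0]]])

```text
time_s: 26.32
tool_pos: [0.4391, 0.2399, 0.1019]
tcp_rot: [-3.133, 0.227, -0.0]
wrist_force: [0.3, -0.8, 0.6]
width: 0.0459
finger_force: 0.0
```

Request:
jog_arm(commands=[[0.5,[0.1,-1,0.3],[0,0,0]],[0.5,[0.1,-1,0],[0,0,0]],[0.5,[0.1,-1,0],[0,0,0]],[0.5,[0.1,-1,0],[0,0,0]],[0.5,[0.1,-1,0],[0,0,0]]])

```text
time_s: 26.95
tool_pos: [0.4543, 0.089, 0.1102]
tcp_rot: [-3.133, 0.227, -0.002]
wrist_force: [0.6, -0.2, -1.2]
width: 0.0424
finger_force: 0.0
```

Request:
jog_arm(commands=[[0.5,[0.1,-1,0],[0,0,0]],[0.5,[0.1,-1,0],[0,0,0]],[0.5,[0.1,-1,0],[0,0,0]],[0.5,[0.1,-1,0],[0,0,0]],[0.5,[0.1,-1,0],[0,0,0]]])

```text
time_s: 27.58
tool_pos: [0.4693, -0.0611, 0.1102]
tcp_rot: [3.133, -0.227, 0.001]
wrist_force: [1.2, 0.5, -0.0]
width: 0.0425
finger_force: 0.0
```

Run:
```python
from meas import *
d=cam("side");c=cam("top");o=ctrl.observe();print(o["tool_pos"],o["tcp_rot"],o["wrist_force"],o["width"])
M=lambda m:(m*255).astype(np.uint8)
v=c["frame"].max(2).astype(int)
for T in(75,95):print("tab",rect(c,M(v<T),.033,(345,178,362,195)))
# side: tab silhouette
vs=d["frame"].max(2).astype(int);m=vs<60;x0,y0,x1,y1=280,275,302,305
for T in(45,60):
  m=M(vs<T);sub=np.zeros_like(m);sub[y0:y1,x0:x1]=m[y0:y1,x0:x1]
  k=max(cv2.findContours(sub,cv2.RETR_EXTERNAL,cv2.CHAIN_APPROX_NONE)[0],key=cv2.contourArea)
  b=cv2.boxPoints(cv2.minAreaRect(k));print(b.round(1).tolist(),[(ray(d,p,.048)*1000).round(1)[:2].tolist() for p in b])
```

```text
[ 0.47001421 -0.06262578  0.11029664] [ 3.13180145e+00 -2.31332103e-01  2.89183046e-03] [-0.35624587  0.97370638 -0.12853477] 0.04255324563141539
tab (array([ 520.7, -263.9]), array([5.1, 5.5], dtype=float32), np.float32(1.3))
tab (array([ 518.9, -264.4]), array([12.3, 27.4], dtype=float32), np.float32(-9.6))
[[283.0, 281.0], [297.0, 281.0], [297.0, 300.0], [283.0, 300.0]] [[506.3, -263.7], [529.5, -269.4], [516.7, -310.7], [494.5, -305.2]]
[[282.20001220703125, 281.3999938964844], [297.0, 280.5], [298.1000061035156, 299.6000061035156], [283.29998779296875, 300.5]] [[504.7, -264.3], [529.8, -268.3], [518.7, -310.2], [494.7, -306.3]]
```

Request:
jog_arm(commands=[[0.5,[0.25,-1,0],[0,0,0.52]],[0.5,[0.25,-1,0],[0,0,0]],[0.5,[0.25,-1,0],[0,0,0]],[0.5,[0.25,-1,0],[0,0,0]],[0.5,[0.25,-1,0],[0,0,0]]])

```text
time_s: 28.3
tool_pos: [0.5069, -0.21, 0.1099]
tcp_rot: [-3.137, 0.155, -0.0]
wrist_force: [-0.4, 0.4, -0.3]
width: 0.0424
finger_force: 0.0
```

Request:
jog_arm(commands=[[0.5,[0.25,-1,0],[0,0,0]],[0.5,[0.15,-0.82,0],[0,0,0]],[0.5,[0,0,-0.7],[0,0,0]],[0.5,[0,0,-0.3],[0,0,0]],[0.5,[0,0,0],[0,0,0]]])

```text
time_s: 28.92
tool_pos: [0.5182, -0.2634, 0.079]
tcp_rot: [-3.136, 0.155, 0.003]
wrist_force: [-0.2, -0.4, 0.3]
width: 0.0428
finger_force: 0.0
```

Run:
```python
from h import *
d=cam("side");o=ctrl.observe();print(o["tool_pos"],o["tcp_rot"],o["wrist_force"],o["width"])
e=cam("top")
a=cv2.resize(e["frame"][120:230,290:390],None,fx=4,fy=4,interpolation=2);b=cv2.resize(d["frame"][220:330,250:350],None,fx=4,fy=4,interpolation=2)
cv2.imwrite("pics/g10.png",np.hstack([a,b])[:,:,::-1])
```

```text
[ 0.51863438 -0.26382215  0.07963806] [-3.13731360e+00  1.54728459e-01  7.38020214e-04] [ 0.19338129 -0.44462861 -0.08566319] 0.04266316538966827
```

View pics/g10.png

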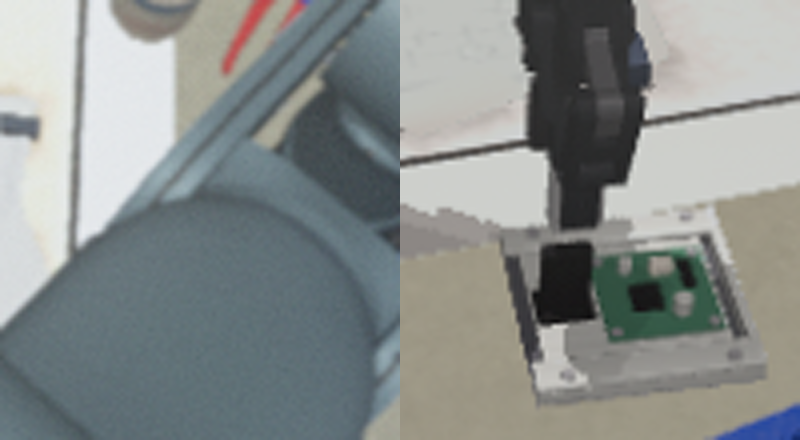

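Tab at (567,285), with the finger directly above it at (580,215) in line with the lean of the view. This is the last picture I may view, so the rest goes by numbers.

Request:
jog_arm(commands=[[0.5,[0,0,-1],[0,0,0]],[0.5,[0,0,-0.7],[0,0,0]],[0.5,[0,0,-0.25],[0,0,0]],[0.5,[0,0,0],[0,0,0]],[0.5,[0,0,0],[0,0,0]]])

```text
time_s: 29.65
tool_pos: [0.5194, -0.2651, 0.0222]
tcp_rot: [3.137, -0.156, 0.003]
wrist_force: [0.3, 0.8, -0.8]
width: 0.0426
finger_force: 0.0
```

Request:
jog_arm(commands=[[1,[0,0,0],[0,0,0]],[1,[0,0,0],[0,0,0]],[1,[0,0,0],[0,0,0]],[1,[0,0,0],[0,0,0]],[1,[0,0,0],[0,0,0]]])

```text
time_s: 30.28
tool_pos: [0.5196, -0.2662, 0.022]
tcp_rot: [3.135, -0.156, 0.004]
wrist_force: [0.5, -5.6, 4.4]
width: 0.0074
finger_force: 62.7
```

Run:
```python
from h import *
o=ctrl.observe()
for k in("tool_pos","tcp_rot","wrist_force","moment","width","finger_force"):print(k,np.round(o[k],4))
```

```text
tool_pos [ 0.5196 -0.2662  0.022 ]
tcp_rot [ 3.1351 -0.1561  0.004 ]
wrist_force [ 0.5228 -5.594   4.3743]
moment [-0.8833 -0.0846  0.0202]
width 0.0074
finger_force 62.695
```

Request:
jog_arm(commands=[[1,[0,-0.07,0.03],[0,0,0]],[1,[0,0,0],[0,0,0]],[1,[-0.15,0.015,0],[0,0,0]],[1,[-0.2,0.02,0],[0,0,0]],[1,[-0.15,0.015,0],[0,0,0]]])

```text
time_s: 30.9
tool_pos: [0.5031, -0.2649, 0.0219]
tcp_rot: [-3.137, 0.156, 0.0]
wrist_force: [0.8, 0.8, 3.0]
width: 0.0071
finger_force: 62.5
```

Run:
```python
from h import *
o=ctrl.observe()
for k in("tool_pos","tcp_rot","wrist_force","moment","width","finger_force"):print(k,np.round(o[k],4))
```

```text
tool_pos [ 0.5031 -0.2649  0.0219]
tcp_rot [-3.1373e+00  1.5590e-01  4.0000e-04]
wrist_force [0.8232 0.7547 2.9585]
moment [ 0.0771 -0.2781 -0.0442]
width 0.0071
finger_force 62.4953
```

Forces are low and it's sliding. I'll continue the draw.

Request:
jog_arm(commands=[[1,[-0.3,0.031,0.01],[0,0,0]],[1,[-0.3,0.031,0],[0,0,0]],[1,[-0.3,0.031,0],[0,0,0]],[1,[-0.3,0.031,0],[0,0,0]],[1,[-0.3,0.031,0],[0,0,0]]])

```text
time_s: 31.52
tool_pos: [0.4578, -0.2604, 0.0221]
tcp_rot: [-3.137, 0.156, 0.001]
wrist_force: [0.0, -0.2, -0.9]
width: 0.0069
finger_force: 62.0
```

Run:
```python
from h import *
o=ctrl.observe()
for k in("tool_pos","wrist_force","moment","width","finger_force"):print(k,np.round(o[k],4))
```

```text
tool_pos [ 0.4578 -0.2604  0.0221]
wrist_force [ 0.0151 -0.176  -0.9255]
moment [ 0.0298  0.0221 -0.0017]
width 0.0069
finger_force 61.9917
```

Request:
jog_arm(commands=[[1,[-0.35,0.036,0],[0,0,0]],[1,[-0.35,0.036,0],[0,0,0]],[1,[-0.35,0.036,0],[0,0,0]],[1,[-0.35,0.036,0],[0,0,0]],[1,[-0.35,0.036,0],[0,0,0]]])

```text
time_s: 32.15
tool_pos: [0.4054, -0.2551, 0.0222]
tcp_rot: [3.138, -0.156, 0.0]
wrist_force: [-0.4, -0.5, -0.3]
width: 0.0069
finger_force: 62.0
```

Request:
jog_arm(commands=[[1,[0,0,0.3],[0,0,0]],[1,[0,0,0.5],[0,0,0]],[1,[0,0,0.5],[0,0,0]],[1,[0,0,0.5],[0,0,0]],[1,[0,0,0.5],[0,0,0]]])

```text
time_s: 32.78
tool_pos: [0.4064, -0.2553, 0.0926]
tcp_rot: [3.137, -0.155, 0.001]
wrist_force: [0.6, -1.3, -1.2]
width: 0.0073
finger_force: 62.0
```

Run:
```python
from meas import *
o=ctrl.observe()
for k in("tool_pos","tcp_rot","wrist_force","moment","width","finger_force"):print(k,np.round(o[k],4))
d=cam("side");f=d["frame"].astype(int);m=((f[...,1]>f[...,0]+15)&(f[...,1]>f[...,2]+15)).astype(np.uint8)*255
n,l,s,ce=cv2.connectedComponentsWithStats(m)
for i in range(1,n):
  if s[i,4]>60:
    print(s[i],ce[i]); k=cv2.findContours((l==i).astype(np.uint8),0,1)[0][0];b=cv2.boxPoints(cv2.minAreaRect(k));print(b.round(1).tolist())
    a=cv2.approxPolyDP(cv2.convexHull(k),4,True)[:,0]
    for z in(.075,.085,.095):print(z,[(ray(d,p,z)*1000).round(0)[:2].tolist() for p in a])
```

```text
tool_pos [ 0.4064 -0.2553  0.0926]
tcp_rot [ 3.1371e+00 -1.5540e-01  1.0000e-03]
wrist_force [ 0.5801 -1.2933 -1.1663]
moment [ 0.011  -0.0604 -0.0097]
width 0.0073
finger_force 61.9667
[248 261  18  20 100] [259.29 273.13]
[[248.0, 280.0], [261.29998779296875, 260.5], [270.1000061035156, 266.5], [256.79998779296875, 286.0]]
0.075 [[476.0, -235.0], [474.0, -266.0], [443.0, -273.0]]
0.085 [[474.0, -245.0], [471.0, -276.0], [441.0, -283.0]]
0.095 [[471.0, -256.0], [469.0, -286.0], [440.0, -293.0]]
```

Request:
jog_arm(commands=[[1,[0.03,0.3,0.3],[0,0,-0.2]],[1,[0.05,0.6,0.2],[0,0,-0.2]],[1,[0.06,0.8,0],[0,0,-0.14]],[1,[0.06,0.9,0],[0,0,0]],[1,[0.06,1,0],[0,0,0]]])

```text
time_s: 33.45
tool_pos: [0.4136, -0.1458, 0.1061]
tcp_rot: [-3.132, 0.231, 0.001]
wrist_force: [0.4, 0.5, -1.0]
width: 0.0071
finger_force: 62.0
```

Request:
jog_arm(commands=[[1,[0.06,1,0],[0,0,0]],[1,[0.06,1,0],[0,0,0]],[1,[0.06,1,0],[0,0,0]],[1,[0.06,1,0],[0,0,0]],[1,[0.06,1,0],[0,0,0]]])

```text
time_s: 34.08
tool_pos: [0.4223, 0.0044, 0.1061]
tcp_rot: [-3.133, 0.231, 0.001]
wrist_force: [0.7, -0.5, 0.0]
width: 0.0066
finger_force: 62.0
```

Request:
jog_arm(commands=[[1,[0.06,1,0],[0,0,0]],[1,[0.06,1,0],[0,0,0]],[1,[0.06,0.9,0],[0,0,0]],[1,[0.03,0.7,0],[0,0,0]],[1,[0,0.3,0],[0,0,0]]])

```text
time_s: 34.7
tool_pos: [0.4285, 0.121, 0.1061]
tcp_rot: [-3.133, 0.228, 0.002]
wrist_force: [-0.1, -0.9, -1.1]
width: 0.0068
finger_force: 62.0
```

Request:
jog_arm(commands=[[1,[0,0,0],[0,0,0]],[1,[0,0,0],[0,0,0]],[1,[0,0,-0.4],[0,0,0]],[1,[0,0,-0.6],[0,0,0]],[1,[0,0,-0.5],[0,0,0]]])

```text
time_s: 35.33
tool_pos: [0.4288, 0.1192, 0.0599]
tcp_rot: [3.133, -0.232, -0.002]
wrist_force: [0.5, 0.8, -0.8]
width: 0.0067
finger_force: 62.0
```

Run:
```python
from h import *
o=ctrl.observe()
for k in("tool_pos","tcp_rot","wrist_force","moment","width","finger_force"):print(k,np.round(o[k],4))
```

```text
tool_pos [0.4288 0.1192 0.0599]
tcp_rot [ 3.1329e+00 -2.3160e-01 -1.5000e-03]
wrist_force [ 0.5166  0.7789 -0.7539]
moment [0.0276 0.0365 0.0393]
width 0.0067
finger_force 61.9973
```

Request:
jog_arm(commands=[[1,[0,0.5,0],[0,0,0]],[1,[0,0.5,0],[0,0,0]],[1,[0,0,-0.3],[0,0,0]],[1,[0,0,0],[0,0,0]],[1,[0,0,0],[0,0,0]]])

```text
time_s: 35.95
tool_pos: [0.4292, 0.1497, 0.0522]
tcp_rot: [3.133, -0.23, -0.0]
wrist_force: [-0.1, -0.2, -1.7]
width: 0.0066
finger_force: 62.0
```

Run:
```python
from h import *
import pickle
o=ctrl.observe();print(o["tool_pos"],o["wrist_force"])
d=cam("side");f=d["frame"].astype(int)
# carrier corners predicted at this pose vs plate (bright) silhouette
a=np.radians(-8.4);ux=np.array([np.cos(a),np.sin(a)]);uy=np.array([-ux[1],ux[0]])
C=np.array(o["tool_pos"][:2])+.027*ux;z=o["tool_pos"][2]-.0165
print("pred plate underside corners",proj(d,[[*(C+ux*i*.042+uy*j*.037),z] for i,j in((-1,-1),(1,-1),(1,1),(-1,1))]).round(1).tolist())
v=f.max(2);m=((v>175)).astype(np.uint8)*255;m[:150]=0;m[197:]=0;m[:,:190]=0;m[:,256:]=0
m=cv2.morphologyEx(m,cv2.MORPH_OPEN,np.ones((2,2)))
n,l,s,_=cv2.connectedComponentsWithStats(m)
for i in range(1,n):
  if s[i,4]>30:print(s[i])
for r in range(168,200,3):print(r,' '.join(str(x) for x in v[r,190:256:3]))
```

```text
[0.42918622 0.14971721 0.05222172] [-0.06993801 -0.20816518 -1.71481511]
pred plate underside corners [[198.6, 178.0], [234.2, 176.3], [232.9, 160.6], [199.3, 162.2]]
[243 152  14   9 103]
[244 162  13  19 202]
[238 193  10   5  32]
[250 192   7   5  31]
[203 195  11   3  32]
168 182 105 110 115 43 42 42 93 76 69 64 76 111 85 84 98 79 114 188 188 189 181
171 170 103 112 106 119 121 122 114 80 78 80 78 88 91 93 127 120 118 189 188 189 189
174 164 106 114 108 121 121 121 121 121 121 134 134 134 131 130 105 120 113 187 189 189 189
177 160 109 114 110 121 110 100 93 90 81 85 86 83 81 81 86 92 80 186 180 181 186
180 165 102 114 113 114 79 79 78 78 79 79 79 79 79 79 86 86 78 125 120 157 167
183 167 98 114 114 114 79 79 79 79 79 79 78 79 79 80 85 87 87 119 131 134 167
186 167 97 114 99 79 79 79 79 79 79 79 80 79 80 80 84 86 87 107 132 142 185
189 158 73 79 80 79 79 79 69 73 76 84 87 96 95 94 87 86 81 111 172 171 175
192 171 78 78 76 75 78 77 78 78 83 84 168 169 166 169 168 170 175 175 174 176 176
195 175 175 172 172 176 176 177 176 175 175 176 172 176 176 176 176 177 177 177 175 176 177
198 176 176 176 176 176 175 173 171 176 176 175 171 175 176 176 169 176 176 173 176 173 176
```

Request:
jog_arm(commands=[[1,[0,0,-0.5],[0,0,0]],[1,[0,0,-0.3],[0,0,0]],[1,[0,0,-0.15],[0,0,0]],[1,[0,0,0],[0,0,0]],[1,[0,0,0],[0,0,0]]])

```text
time_s: 36.62
tool_pos: [0.4295, 0.1498, 0.024]
tcp_rot: [-3.133, 0.23, -0.001]
wrist_force: [-0.4, 0.6, -1.6]
width: 0.0069
finger_force: 62.0
```

Request:
jog_arm(commands=[[1,[0,0,-0.03],[0,0,0]],[1,[0,0,0],[0,0,0]],[1,[0,0,0],[0,0,0]],[1,[0,0,0],[0,0,0]],[1,[0,0,0],[0,0,0]]])

```text
time_s: 37.25
tool_pos: [0.4293, 0.1498, 0.0228]
tcp_rot: [-3.133, 0.23, -0.0]
wrist_force: [-1.2, -0.0, -0.2]
width: 0.0067
finger_force: 62.0
```

Run:
```python
from h import *
d=cam("side");o=ctrl.observe();print(o["tool_pos"],o["wrist_force"],o["moment"])
v=d["frame"].astype(int).max(2)
for r in range(170,196,2):print(r,' '.join(str(x) for x in v[r,188:250:3]))
a=np.radians(-8.4);ux=np.array([np.cos(a),np.sin(a)]);uy=np.array([-ux[1],ux[0]])
C=np.array(o["tool_pos"][:2])+.027*ux
print("pred plate top",proj(d,[[*(C+ux*i*.042+uy*j*.037),.008] for i,j in((-1,-1),(1,-1),(1,1),(-1,1))]).round(1).tolist())
T=np.array([.462,.187]);print("pred tray big comp",proj(d,[[*(T+ux*i*.060+uy*j),.008] for i,j in((-1,-.089),(1,-.089),(1,.007),(-1,.007))]).round(1).tolist())
```

```text
[0.42923023 0.1498092  0.0228136 ] [ 0.94524632 -0.12000039 -0.83431248] [-0.02503584  0.04880437 -0.01050431]
170 173 168 85 83 88 47 45 79 114 118 145 174 166 155 149 172 120 120 152 188 189
172 173 153 107 120 106 47 48 80 110 87 115 117 138 116 62 131 120 121 135 189 189
174 166 153 105 114 108 44 46 87 107 78 81 74 77 85 49 103 120 120 99 189 189
176 166 144 107 113 115 71 70 58 88 77 60 44 76 127 82 93 102 92 84 184 186
178 168 143 113 113 116 44 44 42 86 77 65 47 77 111 84 85 87 86 85 130 164
180 175 148 113 113 118 73 93 93 106 79 78 85 85 87 85 88 83 86 83 128 125
182 177 144 114 114 107 122 122 122 107 82 96 95 105 112 115 114 86 87 85 131 169
184 176 130 114 114 112 122 121 122 121 122 123 134 134 134 135 134 92 87 82 128 125
186 179 126 113 85 89 127 131 127 128 127 115 113 119 119 125 112 90 87 78 130 133
188 181 127 79 79 78 85 77 87 84 84 81 80 79 84 72 78 84 87 88 171 173
190 138 85 77 73 77 80 90 87 89 85 83 79 79 78 80 79 78 78 82 157 172
192 172 137 77 77 75 76 78 78 76 80 81 149 169 168 170 168 164 170 176 174 175
194 173 171 168 164 166 176 176 176 176 176 176 173 175 176 175 174 176 176 177 177 177
pred plate top [[199.5, 187.8], [234.6, 186.0], [233.3, 170.0], [200.1, 171.6]]
pred tray big comp [[191.9, 190.6], [242.3, 188.0], [240.1, 167.3], [193.2, 169.6]]
```

Request:
jog_arm(commands=[[1,[0,0,-0.04],[0,0,0]],[1,[0,0,-0.03],[0,0,0]],[1,[0,0,0],[0,0,0]],[1,[0,0,0],[0,0,0]],[1,[0,0,0],[0,0,0]]])

```text
time_s: 37.92
tool_pos: [0.4293, 0.1498, 0.0207]
tcp_rot: [-3.133, 0.23, -0.0]
wrist_force: [0.7, -0.5, -0.7]
width: 0.0067
finger_force: 62.0
```

Run:
```python
from h import *
for i in range(4):
  cam("side");o=ctrl.observe();print(o["tool_pos"].round(4),o["wrist_force"].round(2),o["moment"].round(3))
```

```text
[0.4293 0.1498 0.0207] [ 0.02  0.34 -0.22] [-0.026  0.016  0.   ]
[0.4293 0.1498 0.0207] [ 0.71 -0.77 -0.54] [ 0.006  0.013 -0.023]
[0.4293 0.1498 0.0207] [-0.08  0.53 -1.48] [-0.045  0.043 -0.013]
[0.4293 0.1498 0.0207] [-1.03  0.39 -0.62] [ 0.073  0.019 -0.006]
```

Request:
jog_arm(commands=[[1,[0,0,-0.03],[0,0,0]],[1,[0,0,0],[0,0,0]],[0.8,[0,0,0],[0,0,0]],[0.7,[0,0,0],[0,0,0]],[0.7,[0,0,0],[0,0,0]]])

```text
time_s: 38.75
tool_pos: [0.4293, 0.1498, 0.0199]
tcp_rot: [-3.133, 0.23, -0.0]
wrist_force: [0.8, -0.4, -0.3]
width: 0.0255
finger_force: 0.0
```

Request:
jog_arm(commands=[[0.7,[0,0,0.5],[0,0,0]],[0.7,[0,0,1],[0,0,0]],[0.7,[0,0,1],[0,0,0]],[0.7,[0,0,1],[0,0,0]],[0.7,[0,0,1],[0,0,0]]])

```text
time_s: 39.38
tool_pos: [0.429, 0.1498, 0.1558]
tcp_rot: [-3.133, 0.23, 0.0]
wrist_force: [0.4, -0.6, 0.4]
width: 0.0259
finger_force: 0.0
```

Request:
jog_arm(commands=[[0.7,[-0.5,1,0.5],[0,0,0]],[0.7,[-0.5,1,0],[0,0,0]],[0.7,[-0.5,1,0],[0,0,0]],[0.7,[-0.5,1,0],[0,0,0]],[0.7,[-0.5,1,0],[0,0,0]]])

```text
time_s: 40.0
tool_pos: [0.3536, 0.3007, 0.1699]
tcp_rot: [-3.133, 0.23, -0.0]
wrist_force: [0.2, 0.1, 0.5]
width: 0.0259
finger_force: 0.0
```

Request:
jog_arm(commands=[[0.7,[-0.5,1,0],[0,0,0]],[0.7,[-0.5,1,0],[0,0,0]],[0.7,[-0.5,1,0],[0,0,0]],[0.7,[-0.5,1,0],[0,0,0]],[0.7,[-0.5,1,0],[0,0,0]]])

```text
time_s: 40.62
tool_pos: [0.2785, 0.4507, 0.1697]
tcp_rot: [3.133, -0.23, -0.0]
wrist_force: [0.7, -0.3, 0.6]
width: 0.0256
finger_force: 0.0
```

Run:
```python
from meas import *
o=ctrl.observe();print(o["tool_pos"].round(3))
c=cam("top");f=c["frame"].astype(int);g=(f[...,1]>f[...,0]+12)&(f[...,1]>f[...,2]+12);v=f.max(2)
M=lambda m:(m*255).astype(np.uint8)
K=np.ones((3,3),np.uint8);sat=v-f.min(2)
def tryp(n,*a):
    try:
        ctr,sz,an=rect(*a)
        T,yaw=(np.array([462,188]),-8.4) if n[0]=='3' else (np.array([454.8,-15]),-5.3)
        r=np.radians(yaw);d=ctr-T;print(n,ctr,sz,an,"local",round(d[0]*np.cos(r)+d[1]*np.sin(r),1),round(-d[0]*np.sin(r)+d[1]*np.cos(r),1))
    except Exception as e:print(n,e)
tryp("3 board",c,M(g),.011,(175,165,225,230))
tryp("3 tab",c,M(v<90),.036,(175,165,225,230))
tryp("3 plate",c,cv2.morphologyEx(M((v>175)&(sat<30)),2,K) ,.008,(176,172,213,225))
tryp("3 transf yellow",c,M(sat>45),.018,(140,155,180,215))
tryp("2 tb",c,M(g),.012,(226,185,285,226))
tryp("2 bat",c,M(v<110),.025,(226,175,285,226))
tryp("3 hs bright",c,M((v>168)&(sat<30)),.013,(142,186,172,216))
tryp("relay",c,M(v<140),.0085,(284,143,303,157))
```

```text
[0.279 0.451 0.17 ]
3 board [471.  143.5] [48.6 52.8] -8.9 local 15.4 -42.7
3 tab [428.1 145.6] [13.4 23.3] -5.9 local -27.3 -46.9
3 plate [461.1 174.3] [25.8 81.7] 2.9 local 1.1 -13.7
3 transf yellow [499.8 236.6] [31.2 53.9] 83.7 local 30.3 53.6
2 tb [455.3  12.5] [12.9 41.8] 84.3 local -2.0 27.4
2 bat [447.8 -47. ] [10.3 25.4] -86.1 local -4.0 -32.5
3 hs bright [407.8 268.2] [0.  2.5] -86.1 local -65.3 71.4
relay [ 604.3 -110.8] [12.  24.8] 85.4 local 157.7 -81.6
```

Run:
```python
from meas import *
import pickle
M=lambda m:(m*255).astype(np.uint8);K=np.ones((3,3),np.uint8)
T=np.array([462,188]);r=np.radians(-8.4)
for n,box in(("top",(138,180,176,218)),("side",(188,145,213,172))):
    c=cam(n);a=pickle.load(open(n+"0.pkl","rb"))
    x0,y0,x1,y1=box
    df=np.abs(cv2.GaussianBlur(c["frame"],(3,3),0).astype(int)-cv2.GaussianBlur(a["frame"],(3,3),0)).max(2)
    v=c["frame"].max(2).astype(int)
    for th in(12,20):
        try:
            ctr,sz,an=rect(c,cv2.morphologyEx(M(df>th),cv2.MORPH_CLOSE,K),.013,box);d=ctr-T
            print(n,th,ctr,sz,an,"local",d[0]*np.cos(r)+d[1]*np.sin(r),-d[0]*np.sin(r)+d[1]*np.cos(r))
        except Exception as e:print(e)
    print("pred",proj(c,[.4386,.240,.013]))
    for y in range(y0,y1,2):print(y,' '.join('%3d'%q for q in v[y,x0:x1:2]),'|',''.join('#' if q>15 else '.' for q in df[y,x0:x1:1]))
```

```text
top 12 [491.5 232.6] [21.2 62.1] -86.1 local 22.668230748524596 48.43099539274042
top 20 [491.4 233.9] [21.2 59.5] -86.1 local 22.379395578097142 49.70244112273607
pred [[154.80830496 203.87827201]]
180 155 149 208 178 132 178 171 157 157 157 157 159 163 158 145 172 118 138 153 | ..........###..............#######....
182 214 212 212 151 136 168 160 155 155 159 164 167 172 160 176 165 161 149 152 | ..........#######.....####.#####......
184 216 217 200 132 150 152 149 149 171 164 150 157 164 146 181 143 166 151 151 | ............############..######......
186 215 219 188 119 148 150 150 138 136 131 140 144 152 161 144 123 152 154 146 | ..............##################......
188 215 216 170 128 149 154 152 153 154 152 150 141 135 135 134 139 150 150 145 | .......................#######........
190 217 214 144 136 151 139 140 145 148 152 152 153 151 152 149 149 153 151 142 | ......................................
192 217 202 130 147 143 143 140 134 144 148 130 146 149 147 153 155 154 151 132 | ......................................
194 216 183 132 151 152 155 160 143 149 143 139 134 12
[... 2075 characters left out ...]
 | .........################
157 179 181 168 104 117 131 158 144 145 150 146 145 127 | ..........##############.
159 183 184 168 106 117 138 149 149 143 149 145 143 129 | ..........##############.
161 184 185 167 104 117 131 126 128 128 127 126 125 119 | .........................
163 185 185 167 101 117 123 122 122 121 122 120 120 115 | .........................
165 182 183 163  97 117 132 131 111 100  92  96 116 121 | ..............########...
167 177 182 144  98 117 115 113  44  43  43  43  82 113 | .............###########.
169 171 172 140 113 109 102  95  41  40  42  41  66  86 | .............##########..
171 168 166 139  86 110 110 111  47  41  43  43  72 144 | .............##########.#
```

Run:
```python
from meas import *
c=cam("side");v=c["frame"].max(2).astype(int)
for y in range(148,168):print(y,' '.join('%3d'%q for q in v[y,192:218]))
a=np.radians(-8.4);ux=np.array([np.cos(a),np.sin(a)]);uy=np.array([-ux[1],ux[0]]);C=np.array([.4390,.240])
for z in(.003,.023):print(z,proj(c,[[*(C+ux*i*.02+uy*j*.02),z] for i,j in((-1,-1),(1,-1),(1,1),(-1,1))]).round(1).tolist())
```

```text
148 126 127 128 130 148 174 182 182 182 182 182 179 175 159 111  48  47  47  46  46  45  49  52  57  62  62
149 132 132 133 149 174 183 183 183 182 182 182 182 179 174 138  71  63  71  78  87 130 148 150 153 157 158
150 135 135 151 175 182 182 182 182 182 182 182 182 182 179 169 158 157 159 161 162 170 175 176 176 178 180
151 133 150 174 182 182 181 181 182 182 182 182 182 182 181 181 180 180 180 181 181 181 181 181 181 182 182
152 149 173 179 178 176 175 172 174 180 178 175 176 175 174 170 167 167 167 162 158 156 159 158 155 153 152
153 163 161 153 151 150 149 145 153 166 162 154 153 154 157 155 150 150 150 147 144 124 105 102 100 116 107
154 157 132 118  99 100 116 137 150 154 149 145 144 144 146 148 146 146 145 144 143 123  87  74  86 112  99
155 154 123 109  89  96 114 140 153 153 145 144 145 146 146 147 146 145 144 143 144 126 108 109 108 115 105
156 163 129 111 105 113 120 133 148 157 151 144 143 144 146 148 146 145 144 143 143 126 114 117 106 112 106
157 168 132 104 103 117 123 131 146 158 153 143 144 144 149 150 147 146 146 145 144 127 114 117 104 112 111
158 167 123 104 112 
[... 501 characters left out ...]
14 117 117 118  97
163 167 118 103 117 117 119 123 123 122 121 121 120 121 121 121 122 120 120 120 121 115 113 117 117 117 101
164 164 106  98 116 117 118 119 119 119 118 118 118 118 118 122 130 131 131 131 141 133 105 109 117 128 108
165 163 102  97 117 117 120 132 138 132 118 111 102 100  96  92  95  97  98 116 128 122 112 115 117 128 114
166 162 103  97 117 117 116 118 119 111  88  67  63  62  59  56  55  56  56  93  99  91  90 109 117 127 108
167 143 103  98 117 117 116 115 115 113  86  43  44  44  43  43  43  43  42  82 107 112 112 115 106 107 100
0.003 [[197.3, 166.6], [212.6, 165.9], [212.6, 158.2], [197.7, 159.0]]
0.023 [[196.7, 160.0], [212.2, 159.2], [212.2, 151.7], [197.1, 152.4]]
```

```bash
python3 -c "
from plant import ctrl
print(ctrl.close_job())"
```

```text
the job is handed in; nothing more can be done
None
```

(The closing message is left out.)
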